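# Call the fitter and point out the block that lies upside down

### The job

Press the call button fully down to call the fitter and let it come up again, then show him what to do: point straight down with the fingertips at the seal block that lies upside down, two or three centimetres above its middle, and stay there for two seconds, then point in the same way at the middle of the nest cylinder's top, where it belongs, again for two seconds. Finish with the hand raised well clear, fingertips at least 20 cm above the table. Do not touch the blocks, the nest cylinder or move anything else, and do not bring the fingertips down low over the other two blocks, so that no wrong block is pointed at.

Things in the scene. Friction and masses are not known exactly. Their poses are not given: they have to be found in the camera images.
- call_button (a joint): the call button's travel in m: 0 = up, grows as it is pressed down, 0.006 = fully down; a spring that needs about 5 N for the full travel brings it back up; the call counts from 0.0045 on
- call_button_top (a point): centre of the top of the round grey push button (32 mm across) in its small round black housing (48 mm across, 12 mm high), which is fixed on the table to the left of the blocks; this point lies on the button's upper face (22 mm above the table); press straight down
- block_over_centre (a point): aluminium seal block, 44 x 50 x 18 mm (50 along its own y), lying flat on the table, loose. This point is its centre, 9 mm above the table, its upper face is 9 mm higher. This is the block that lies UPSIDE DOWN: its plain flat underside faces up and no recess is to be seen. Its own z axis points down.
- block_a_centre (a point): aluminium seal block, 44 x 50 x 18 mm (50 along its own y), lying flat on the table, loose. This point is its centre, 9 mm above the table, its upper face is 9 mm higher. Right way up: the round recess with the seal faces up.
- block_b_centre (a point): aluminium seal block, 44 x 50 x 18 mm (50 along its own y), lying flat on the table, loose. This point is its centre, 9 mm above the table, its upper face is 9 mm higher. Right way up: the round recess with the seal faces up.
- nest_top (a point): centre of the top of the nest cylinder: an upright plain aluminium cylinder with a flat pad on top and a short brass nipple at the side, 47 mm across, 51 mm high (this point is 51 mm above the table), loose, farther from the robot than the blocks; its nipple reaches 37 mm from the axis to its own -y
- nest: the same nest cylinder; origin at its underside on the table, 7 mm beside the axis
- block_over: the upside-down seal block; origin in the middle of its recessed face, now underneath, on the table
- block_a: a right-way-up seal block; origin at the centre of its underside
- block_b: the other right-way-up seal block; origin at the centre of its underside
- fitting: bystander: brass push-in fitting, 12 x 32 x 14 mm, lying among the blocks; origin under its middle
- cap: bystander: translucent moulded cap, 18 x 20 x 16 mm high, among the blocks; origin at the centre of its underside
- roll: bystander: small roll of tape lying flat, 53 mm across, 14 mm high; origin at the centre of its underside
- pot: bystander: small round pot with a ribbed lid, 39 mm across, 32 mm high; origin at the centre of its underside
- jar: bystander: small clear jar, 35 mm across, 48 mm high, at the back; origin at the centre of its underside
- bottle: bystander: squeeze oil bottle with a pointed spout, 41 mm across, 125 mm high; origin at the centre of its underside
- spacer: bystander: clear spacer ring lying flat, 46 mm across, 12 mm high, at the back; origin at the centre of its underside
Mind the look-alikes: they are no part of the job. What is shaped like the block_a but orange is not meant. Leave any blue or orange look-alike of the block_over alone.

How it is judged:
By the outcome, as a careful person would: the job done as asked, in the order asked, and still so for the second after the job is handed in, with the robot touching nothing.
It also fails if it takes over 51 s, if anything falls off the work surface, if the arm or the gripper's body presses on something with over 40 N, if the wrist force passes 120 N, or if a joint passes its speed limit or range.

### The arm

A 6-joint arm with a two-finger parallel gripper is mounted at the origin on a cart in front of the work surface, level with it; the furniture and walls round the work are solid. World frame = base frame: x ahead of the robot, y to its left, z up, the work surface at z = 0. Lengths are in m, angles in rad, forces in N, time in s.
With the tool pointing down it reaches from about 0.375 to 0.975 m from the base axis. Payload 3.8 kg.
Tool frame: the origin (TCP) lies at the very end of the fingers, on their centre line; the grasp point (between the pads) lies 19 mm behind it; z points along the fingers, y is the direction in which the jaws open and shut (so a half turn about z gives the same grasp; the last joint's range is limited). The gripper opens to 85 mm and grips with 20 to 120 N. Pads are 22 mm wide; open, the fingers measure 114 mm over their backs; the gripper's body (76 mm by 85 mm) begins 54 mm behind the grasp point. The pads swing forward as they close: fully open they stand 13 mm farther back than shut.
Start: joints at [-1.226, 0.264, 1.604, -0, 1.274, -0.037], TCP at [0.251, -0.626, 0.231] pointing down, gripper open.
Joint ranges: [-2.63, 2.63], [-0.94, 2.18], [0.31, 2.57], [-1.31, 4.45], [0, 2.66], [-2.55, 2.55]. Speed limits (rad/s): [2.57, 2.57, 3.14, 3.14, 3.14, 3.14].

### API

Orientations are given as a rotation vector (axis times angle).
In Python, from workcell import bot, viewer, finish_job gives the robot as it stands.
- The arm moves only by the tool servo_tool, never from a script. Its argument "plan" is a list that holds one entry, the list of rows, each a list of 6 numbers: the shift along the tool's x, y, z in cm, then the turn, a rotation vector about the tool's x, y, z in degrees. A call has 1 to 20 rows; each row is the pose to reach, as a shift and turn from the pose measured when the call began, along the tool's axes at that moment; what a row does not reach only later rows make up. A row lasts 1/12 s, in which the tool goes at most 41.7 mm and 7.16 degrees, less where a joint would pass 70% of its speed; a pose out of reach is approached as far as the arm can. A call with a gripper value outside its range is refused whole. "claw" is the finger opening in cm, from 0 to 8.54, set as the call begins (left out, the last holds). The fingers move at their own pace and stop on an object; "grip_force" is the grip in N (left out, the last holds). Time passes only in rows, so rows that repeat a pose let the fingers close. It gives the time, the measured TCP pose, the force and the opening at its end, in the units of the state.
- bot.read_state(): the state, without advancing time (a new reading comes with each control period).
- viewer.read_camera(name): name is "side" or "top" or "wrist"; returns a dict with "color" (384x512x3 uint8, red, green, blue), "fx", "fy", "cx", "cy" (pixels), "k1" (the pictures are not rectified: a ray, as slopes to the right and down, at radius r is drawn at 1 + k1 r^2 times it, then the intrinsics apply), "eye" and "rotation" of the camera in the world; the wrist camera has in their place "T_tool_cam" (4x4, takes a point from camera to tool coordinates, whose origin is the TCP and whose axes are the flange's). Camera axes: x right, y down, z forward; pixel columns grow to the right and rows downward; lengths in m; the calibration is good to about 2 mm. A picture is of the moment at which its call begins: read the wrist's pose just before it. There is no depth.
- finish_job(): hands the job in, once; it reports no verdict.
The state is a dict: "time": time; "q": joint angles; "joint_vel": joint speeds; "joint_torque": joint torques, N m; "tool_pos": TCP position; "tcp_rot": TCP orientation; "wrist_force": force on the tool from outside, world axes, zero at the start; "torque": the same for the moment, N m; "width": opening from 0.0 (shut) to 1.0 (fully open).
Only numpy, scipy, OpenCV 4.12 (cv2) and the standard library are available. Lean on these libraries where they do the work, as an engineer would, in place of code of your own. Each camera call takes 0.05 s, during which the arm holds its last target.

## Working session

There is one attempt and no reset: what is moved stays moved. The work goes in short steps, Python scripts to look and compute and a tool call to move; the robot and the scene stay as the last step left them, time stands still between calls to the robot, and variables do not carry over. Pictures are saved under pics/ and viewed, and the job is handed in when it is done.

Besides the shell and the picture viewer there is one more tool, called after "Call:" in YAML: its name, and indented under it one key for each argument. servo_tool: Moves the arm, as the interface text tells. Its arguments: {"type":"object","properties":{"plan":{"type":"array"},"claw":{"type":"number"},"grip_force":{"type":"number"}},"required":["plan"]}

```bash
mkdir -p pics
python3 - <<'E'
from workcell import bot, viewer
import cv2,pickle
s=bot.read_state();print(s)
d={}
for n in ["side","top"]:
    c=viewer.read_camera(n);d[n]=c
    cv2.imwrite(f"pics/{n}0.png",c["color"][:,:,::-1])
    print(n,{k:v for k,v in c.items() if k!="color"})
pickle.dump(d,open("cams.pkl","wb"))
E
```

```text
{'time': 0.0, 'q': array([-1.22591502e+00,  2.64818563e-01,  1.60538798e+00,  3.97125202e-05,
        1.27367711e+00, -3.69078058e-02]), 'joint_vel': array([ 0.00052365,  0.00214567, -0.00015637, -0.00049497, -0.00113484,
        0.00053727]), 'joint_torque': array([-1.93176609e-03, -5.15106511e+01, -3.67314327e+01, -1.03180375e-04,
        1.27165092e-02, -3.02681293e-06]), 'tool_pos': array([ 0.25125073, -0.62570888,  0.22991039]), 'tcp_rot': array([-3.08230025e+00, -5.95628597e-01,  4.92688679e-04]), 'wrist_force': array([-0.0214217 ,  0.16498135, -0.62386156]), 'torque': array([-0.0139402 ,  0.04649379,  0.05083354]), 'width': 0.9954732401485157}
side {'fx': 395.51869350361005, 'fy': 395.51869350361005, 'cx': 257.85378525101265, 'cy': 191.0917908532983, 'k1': -0.04690424002616227, 'eye': array([ 0.1896345 , -0.85467561,  0.67128392]), 'rotation': array([-2.13412593,  0.39658992, -0.2224836 ])}
top {'fx': 477.0123501328317, 'fy': 477.0123501328317, 'cx': 246.73209853774532, 'cy': 186.4606303832848, 'k1': -0.13137963141176273, 'eye': array([ 0.46994029, -0.01082121,  1.27235784]), 'rotation': array([-2.16983075,  2.20248692, -0.07815526])}
```

View pics/top0.png

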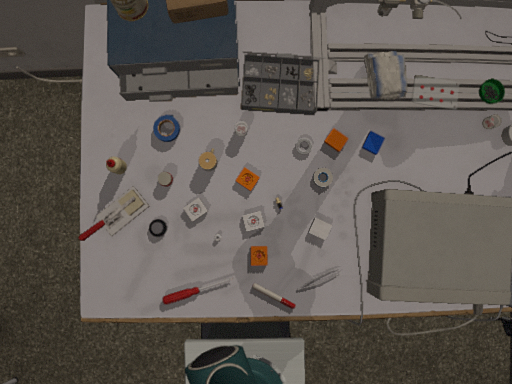

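View pics/side0.png

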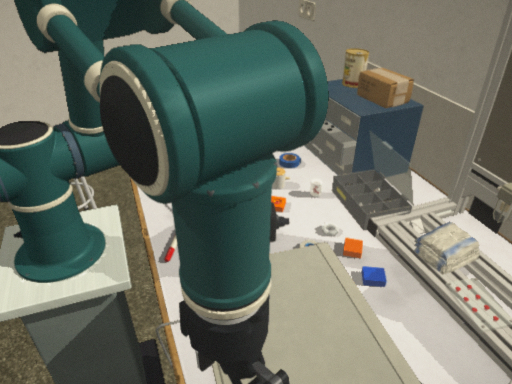

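Run:
```python
import cv2
im=cv2.imread("pics/top0.png")
c=im[40:290,130:390]
cv2.imwrite("pics/top0c.png",cv2.resize(c,None,fx=2.4,fy=2.4,interpolation=cv2.INTER_CUBIC)[:600])
```

```text
(no output)
```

View pics/top0c.png

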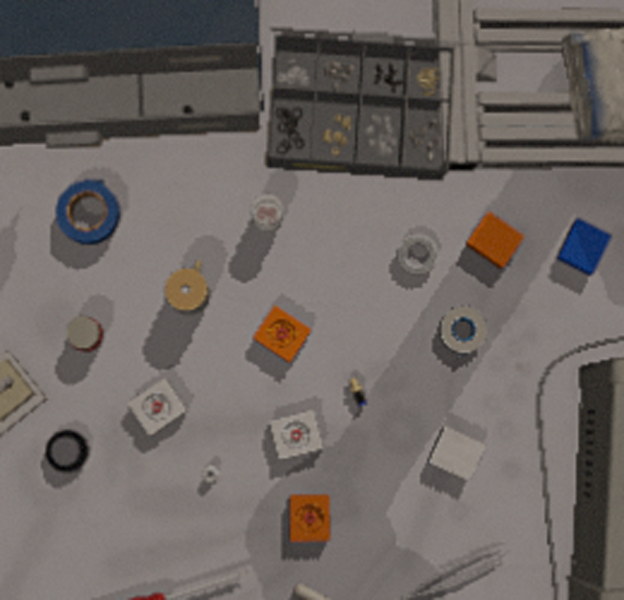

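The top view (up = +x, left = +y) shows these, with full-image pixel positions:
- Button: about (158,228)
- Right-way-up white blocks: (195,209) and (253,220)
- Plain white block: about (320,229)
- Gold cylinder with nipple: about (208,160)

Next I'll check the projection and enlarge the picture.

```bash
cat > h.py <<'E'
import numpy as np,cv2,pickle
from scipy.spatial.transform import Rotation as R
def dist(c): return np.array([c["k1"],0,0,0.])
def K(c): return np.array([[c["fx"],0,c["cx"]],[0,c["fy"],c["cy"]],[0,0,1.]])
def Rot(c):
    r=np.asarray(c["rotation"]); return R.from_rotvec(r).as_matrix() if r.shape==(3,) else r
def ray(c,u,v):
    p=cv2.undistortPoints(np.array([[[u,v]]],float),K(c),dist(c))[0,0]
    return Rot(c)@np.array([p[0],p[1],1])
def at(c,u,v,z):
    d=ray(c,u,v);e=np.asarray(c["eye"]);return e+d*(z-e[2])/d[2]
def proj(c,P):
    q=Rot(c).T@(np.asarray(P)-c["eye"]);
    return cv2.projectPoints(q[None,None],np.zeros(3),np.zeros(3),K(c),dist(c))[0].ravel()
E
python3 - <<'E'
from h import *
d=pickle.load(open("cams.pkl","rb"));t=d["top"]
print(proj(t,[0.251,-0.626,0.231]),proj(d["side"],[0.251,-0.626,0.231]),proj(t,[0,0,0]))
for n,u,v,z in [("button",158,228,.022),("over",320,229,.018),("a",195,209,.018),("b",253,220,.018),("nest",208,160,.051)]:
    p=at(t,u,v,z);print(n,p.round(3),np.hypot(*p[:2]).round(3), proj(d["side"],p).round())
im=cv2.imread("pics/top0.png")
W=[cv2.resize(im[cy-18:cy+18,cx-18:cx+18],(260,260),interpolation=cv2.INTER_CUBIC) for cx,cy in [(158,228),(320,229),(208,160),(195,209),(253,220),(323,178)]]
cv2.imwrite("pics/z.png",np.vstack([np.hstack(W[:3]),np.hstack(W[3:])]))
E
```

```text
[517.72457509 310.33097153] [231.76076172 398.35837733] [244.983234   396.08889553]
button [0.452 0.222 0.022] 0.503 [211. 168.]
over [ 0.443 -0.204  0.018] 0.488 [256. 255.]
a [0.501 0.124 0.018] 0.516 [235. 181.]
b [ 0.47  -0.028  0.018] 0.471 [242. 211.]
nest [0.626 0.086 0.051] 0.632 [277. 171.]
```

View pics/z.png

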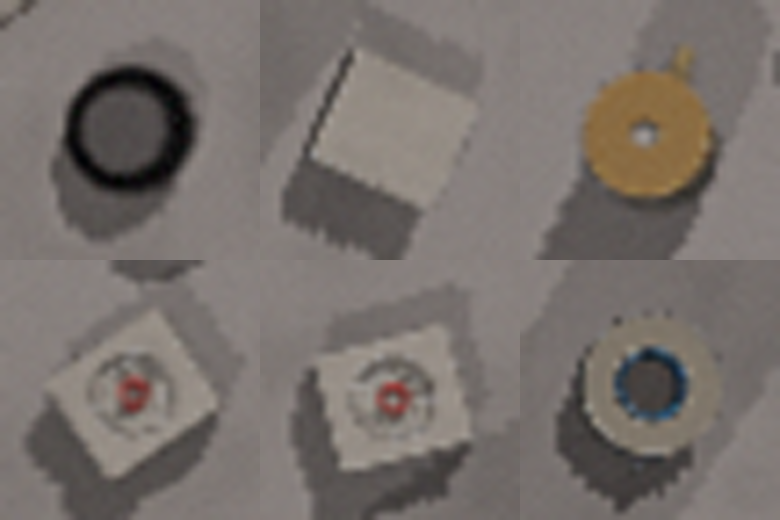

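```bash
cat >> h.py <<'E'
def shift(P,s):
    M=R.from_rotvec(s["tcp_rot"]).as_matrix(); return (M.T@(np.array(P)-s["tool_pos"])*100).round(2)
def level(s,yaw=None):
    # turn rotvec (deg, tool axes) that makes z exactly down
    M=R.from_rotvec(s["tcp_rot"]); a=M.inv().apply([0,0,-1.]); c=np.cross([0,0,1],a); return np.degrees(c).round(2)
E
python3 - <<'E'
from h import *
from workcell import bot
d=pickle.load(open("cams.pkl","rb"));t=d["top"]
for n,u,v,z in [("button",156.7,227.1,.022),("over",319.9,228.2,.018),("nest",207.3,160.1,.051),("bottle",115,165,.06),("boxcorner",372,300,.1),("boxc2",372,192,.1)]:
    p=at(t,u,v,z);print(n,p.round(4))
s=bot.read_state();print(R.from_rotvec(s["tcp_rot"]).as_matrix().round(3),level(s))
print(shift([.25,-.626,.33],s),shift([.44,-.2,.32],s))
E
```

```text
button [0.4545 0.2251 0.022 ]
over [ 0.4453 -0.2038  0.018 ]
nest [0.6256 0.0878 0.051 ]
bottle [0.6159 0.3264 0.06  ]
boxcorner [ 0.2673 -0.3174  0.1   ]
boxc2 [ 0.534  -0.3239  0.1   ]
[[ 0.928  0.373 -0.001]
 [ 0.373 -0.928  0.002]
 [ 0.    -0.002 -1.   ]] [-0.12 -0.01  0.  ]
[ -0.13  -0.05 -10.  ] [ 33.38 -32.5   -8.92]
```

Call:
servo_tool:
  plan:
    - [[0,0,-3,0,0,0],[0,0,-6,0,0,0],[0,0,-9,0,0,0],[2,-2,-9,0,0,0],[4.5,-4.5,-9,0,0,0],[7,-7,-9,0,0,0],[9.5,-9.5,-9,0,0,0],[12,-12,-9,0,0,0],[14.5,-14.5,-9,0,0,0],[17,-17,-9,0,0,0],[19.5,-19.5,-9,0,0,0],[22,-22,-9,0,0,0],[24.5,-24.5,-9,0,0,0],[27,-26.5,-9,0,0,0],[29.5,-29,-9,0,0,0],[31.5,-31,-9,0,0,0],[32.5,-31.7,-9,0,0,0],[33.2,-32.3,-9,0,0,0],[33.4,-32.5,-9,0,0,0],[33.4,-32.5,-9,0,0,0]]
  claw: 0

```text
time: 1.77
tool_pos: [0.4401, -0.1997, 0.3204]
tcp_rot: [-3.082, -0.597, 0.002]
wrist_force: [-0.2, -0.4, 0.8]
width: 0.002
```

```bash
cat > look.py <<'E'
import sys
from h import *
from workcell import bot, viewer
s=bot.read_state();c=viewer.read_camera("wrist")
n=sys.argv[1]
pickle.dump((s,c),open(n+".pkl","wb"))
cv2.imwrite(f"pics/{n}.png",cv2.resize(c["color"][:,:,::-1],(768,576),interpolation=cv2.INTER_CUBIC))
print(s["time"],s["tool_pos"].round(4),s["tcp_rot"].round(3),s["q"].round(2),s["wrist_force"].round(2),s["width"])
print({k:v for k,v in c.items() if k!="color"})
E
cat >> h.py <<'E'
def wcam(s,c):
    T=np.eye(4);T[:3,:3]=R.from_rotvec(s["tcp_rot"]).as_matrix();T[:3,3]=s["tool_pos"]
    W=T@c["T_tool_cam"];c=dict(c);c["eye"]=W[:3,3];c["rotation"]=W[:3,:3];return c
E
python3 look.py w1
```

```text
1.7667 [ 0.4401 -0.1997  0.3204] [-3.082e+00 -5.970e-01  2.000e-03] [-0.48 -0.15  1.88  0.    1.42  0.71] [-0.16 -0.37  0.8 ] 0.0023034095747913965
{'fx': 344.78659299620807, 'fy': 344.78659299620807, 'cx': 260.12993941338095, 'cy': 191.52158503362526, 'k1': -0.07100133346614124, 'T_tool_cam': array([[ 9.35344179e-05, -9.48550239e-01, -3.16626650e-01,
         8.17408492e-02],
       [ 9.99999912e-01,  2.18267619e-04, -3.58477067e-04,
        -7.22594352e-04],
       [ 4.09142853e-04, -3.16626588e-01,  9.48550176e-01,
        -1.42883168e-01],
       [ 0.00000000e+00,  0.00000000e+00,  0.00000000e+00,
         1.00000000e+00]])}
```

View pics/w1.png

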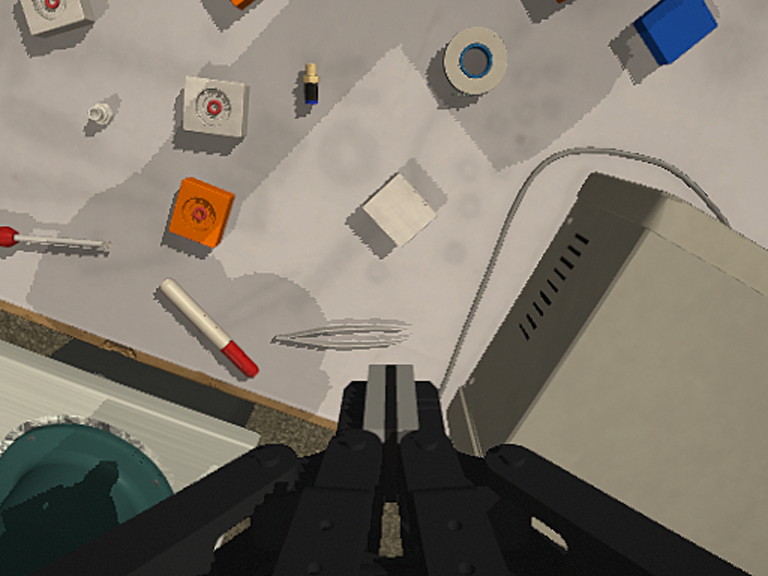

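The wrist view shows the plain upside-down block at (399,210), with corners about (362,209), (402,174), (437,213) and (400,247). The right-way-up block is at (215,107), and the box is on the right. I'll compare the block's position with the top-camera value and plan the move to the button.

Run:
```python
from h import *
s,c=pickle.load(open("w1.pkl","rb"));w=wcam(s,c)
P=[at(w,u/1.5-.17,v/1.5-.17,.018) for u,v in [(362,209),(402,174),(437,213),(400,247)]]
print(np.mean(P,0).round(4),[np.linalg.norm(P[i]-P[i-1]).round(4) for i in range(4)])
print(shift([.43,.2,.32],s),shift([.4345,.225,.2],s),level(s))
```

```text
[ 0.4453 -0.205   0.018 ] [np.float64(0.0473), np.float64(0.0456), np.float64(0.0453), np.float64(0.0441)]
[ 13.98 -37.45   0.13] [ 15.34 -39.58  12.13] [-0.14  0.03  0.  ]
```

Call:
servo_tool:
  plan:
    - [[0.6,-2,0,0,0,0],[1.5,-5,0,0,0,0],[2.5,-8,0,0,0,0],[3.5,-11,0,0,0,0],[4.5,-14,0,0,0,0],[5.5,-17,0,0,0,0],[6.5,-20,0,0,0,0],[7.4,-23,0,0,0,0],[8.3,-26,0,0,0,0],[9.3,-29,0,0,0,0],[10.2,-32,1,0,0,0],[11.2,-35,3,0,0,0],[12,-37.5,5,0,0,0],[12.5,-39,7.5,0,0,0],[12.7,-39.5,10,0,0,0],[12.7,-39.5,11.5,0,0,0],[12.7,-39.5,12,0,0,0],[12.7,-39.5,12,0,0,0],[12.7,-39.5,12,0,0,0]]
  claw: 0

```text
time: 3.4
tool_pos: [0.4112, 0.2132, 0.2018]
tcp_rot: [-3.083, -0.594, 0.001]
wrist_force: [1.1, 0.8, -0.2]
width: -0.002
```

```bash
python3 look.py w2
```

```text
3.4 [0.4112 0.2132 0.2018] [-3.083e+00 -5.940e-01  1.000e-03] [ 0.42 -0.12  2.07  0.    1.19  1.61] [ 1.14  0.77 -0.19] -0.0020486327433704176
{'fx': 344.78659299620807, 'fy': 344.78659299620807, 'cx': 260.12993941338095, 'cy': 191.52158503362526, 'k1': -0.07100133346614124, 'T_tool_cam': array([[ 9.33980693e-05, -9.48549960e-01, -3.16627485e-01,
         8.17393155e-02],
       [ 9.99999912e-01,  2.18148505e-04, -3.58549715e-04,
        -7.23203932e-04],
       [ 4.09174130e-04, -3.16627423e-01,  9.48549897e-01,
        -1.42883377e-01],
       [ 0.00000000e+00,  0.00000000e+00,  0.00000000e+00,
         1.00000000e+00]])}
```

View pics/w2.png

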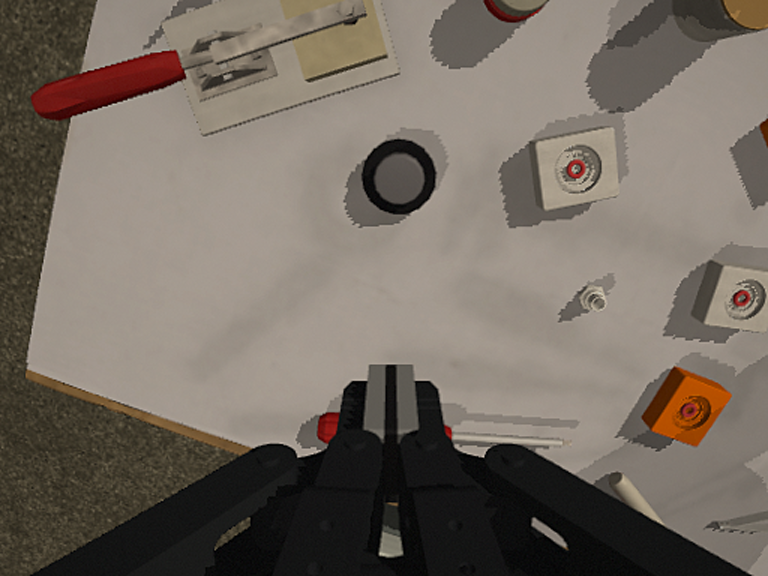

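The button is at (402,176), with free space around it.

Run:
```python
from h import *
s,c=pickle.load(open("w2.pkl","rb"));w=wcam(s,c)
p=at(w,402/1.5-.17,176/1.5-.17,.022);print(p)
q=[(at(w,u/1.5-.17,176/1.5-.17,.022)) for u in (372,431)];print(np.linalg.norm(q[0]-q[1]))
print(shift(p,s),shift([.4545,.2251,.022],s),level(s))
```

```text
[0.45642741 0.22488775 0.022     ]
0.03632578176983813
[ 4.64  0.63 17.98] [ 4.47  0.53 17.98] [-0.11  0.01  0.  ]
```

Call:
servo_tool:
  plan:
    - [[1,0.1,2,0,0,0],[2.2,0.3,5,0,0,0],[3.4,0.5,8,0,0,0],[4.3,0.6,11,0,0,0],[4.6,0.6,13.5,0,0,0],[4.6,0.6,15,0,0,0],[4.6,0.6,16,0,0,0],[4.6,0.6,16.5,0,0,0],[4.6,0.6,16.5,0,0,0],[4.6,0.6,16.5,0,0,0]]

```text
time: 4.28
tool_pos: [0.4578, 0.2257, 0.039]
tcp_rot: [-3.082, -0.593, -0.005]
wrist_force: [-0.0, -1.0, -0.2]
width: 0.0
```

```bash
python3 look.py w3 | head -1; python3 -c "
from h import *
s,c=pickle.load(open('w3.pkl','rb'));print(shift([.4555,.225,.022],s),level(s))"
```

```text
4.2833 [0.4578 0.2257 0.039 ] [-3.082 -0.593 -0.005] [0.41 0.16 2.12 0.   0.86 1.6 ] [-0.   -0.97 -0.15] 0.00035442391885620757
[-0.24 -0.02  1.7 ] [-0.12 -0.21  0.  ]
```

View pics/w3.png

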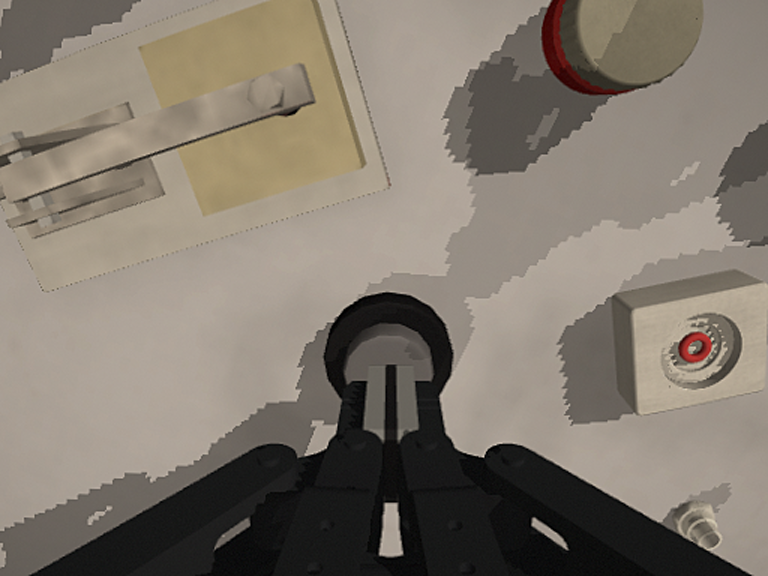

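The tips are above the button, with its visible edge centred on them. Pressing now.

Call:
servo_tool:
  plan:
    - [[-0.1,0,0.6,0,0,0],[-0.1,0,1.2,0,0,0],[-0.1,0,1.6,0,0,0],[-0.1,0,1.8,0,0,0],[-0.1,0,2.0,0,0,0],[-0.1,0,2.2,0,0,0],[-0.1,0,2.3,0,0,0],[-0.1,0,2.35,0,0,0],[-0.1,0,2.35,0,0,0],[-0.1,0,2.35,0,0,0]]

```text
time: 5.17
tool_pos: [0.457, 0.2255, 0.0161]
tcp_rot: [-3.082, -0.593, -0.005]
wrist_force: [-2.1, -1.1, 5.7]
width: -0.003
```

Call:
servo_tool:
  plan:
    - [[0,0,0.05,0,0,0],[0,0,0.1,0,0,0],[0,0,0.13,0,0,0],[0,0,0.13,0,0,0],[0,0,0.13,0,0,0]]

```text
time: 5.58
tool_pos: [0.457, 0.2255, 0.0159]
tcp_rot: [-3.082, -0.594, -0.005]
wrist_force: [-4.6, -2.2, 12.5]
width: -0.003
```

The force rose to 12.5 N with no further travel, so the button is at its stop. Now I'll release and rise.

Call:
servo_tool:
  plan:
    - [[0,0,-0.2,0,0,0],[0,0,-0.6,0,0,0],[0,0,-1.2,0,0,0],[0,0,-2.5,0,0,0],[0,0,-5,0,0,0],[0,0,-8,0,0,0],[0,0,-11,0,0,0],[0,0,-14,0,0,0],[0,0,-17,0,0,0],[0,0,-20,0,0,0],[0,0,-23,0,0,0],[0,0,-25,0,0,0],[0,0,-26,0,0,0],[0,0,-26,0,0,0],[0,0,-26,0,0,0]]

```text
time: 6.83
tool_pos: [0.4563, 0.2247, 0.2754]
tcp_rot: [-3.082, -0.593, -0.004]
wrist_force: [0.2, 1.1, -1.0]
width: -0.002
```

```bash
python3 look.py w4 | head -1; python3 -c "
from h import *
s,c=pickle.load(open('w4.pkl','rb'));print(shift([.445,-.2045,.28],s),level(s))"
```

```text
6.8333 [0.4563 0.2247 0.2754] [-3.082 -0.593 -0.004] [ 0.41 -0.08  1.9   0.    1.32  1.6 ] [ 0.25  1.08 -0.96] -0.002390342700749616
[-16.98  39.43  -0.6 ] [-0.12 -0.19  0.  ]
```

View pics/w4.png

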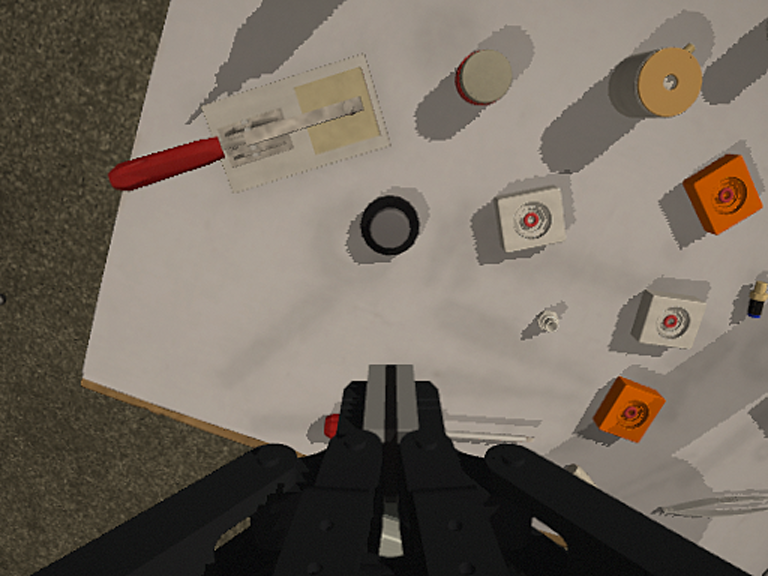

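The button is up again and the bystanders haven't moved. The nest's top is at (670,82) and its side is aluminium, as described. I'll cross to the upside-down block at height.

Call:
servo_tool:
  plan:
    - [[-0.9,2,0,0,0,0],[-2.2,5,0,0,0,0],[-3.5,8,0,0,0,0],[-4.8,11,0,0,0,0],[-6,14,0,0,0,0],[-7.3,17,0,0,0,0],[-8.6,20,0,0,0,0],[-9.9,23,0,0,0,0],[-11.2,26,0,0,0,0],[-12.5,29,0,0,0,0],[-13.8,32,0,0,0,0],[-15,35,0,0,0,0],[-16,37.3,0,0,0,0],[-16.7,38.8,0,0,0,0],[-17,39.4,0,0,0,0],[-17,39.4,0,0,0,0],[-17,39.4,0,0,0,0]]

```text
time: 8.3
tool_pos: [0.4433, -0.2038, 0.2716]
tcp_rot: [-3.081, -0.592, 0.002]
wrist_force: [0.1, 0.6, -0.3]
width: -0.004
```

```bash
python3 look.py w5 | head -1; python3 -c "
from h import *
s,c=pickle.load(open('w4.pkl','rb'));w=wcam(s,c);print('nest',at(w,670/1.5-.17,82/1.5-.17,.051))
s,c=pickle.load(open('w5.pkl','rb'));print(shift([.445,-.2045,.043],s),level(s))"
```

```text
8.3 [ 0.4433 -0.2038  0.2716] [-3.081e+00 -5.920e-01  2.000e-03] [-0.48 -0.12  1.94  0.    1.33  0.71] [ 0.1   0.57 -0.25] -0.004085825527113869
nest [0.62638758 0.0889756  0.051     ]
[ 0.14  0.23 22.86] [-0.28  0.04  0.  ]
```

View pics/w5.png

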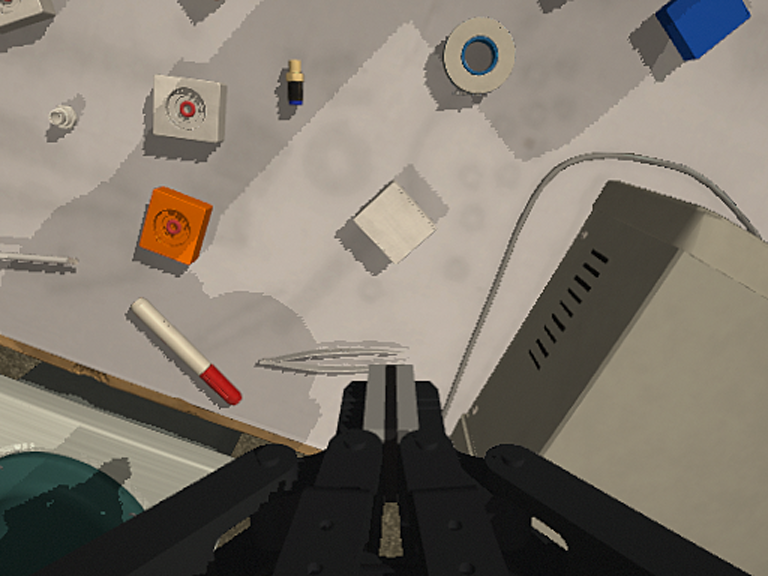

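Call:
servo_tool:
  plan:
    - [[0.1,0.2,2,-0.3,0,0],[0.1,0.2,5,-0.3,0,0],[0.1,0.2,8,-0.3,0,0],[0.1,0.2,11,-0.3,0,0],[0.1,0.2,14,-0.3,0,0],[0.1,0.2,16.5,-0.3,0,0],[0.1,0.2,18.5,-0.3,0,0],[0.1,0.2,20,-0.3,0,0],[0.1,0.2,21,-0.3,0,0],[0.1,0.2,21.5,-0.3,0,0],[0.1,0.2,21.5,-0.3,0,0],[0.1,0.2,21.5,-0.3,0,0]]

```text
time: 9.35
tool_pos: [0.4456, -0.2039, 0.0577]
tcp_rot: [3.083, 0.595, 0.001]
wrist_force: [0.9, 0.6, 0.1]
width: -0.002
```

```bash
python3 look.py w6 | head -1; python3 -c "
from h import *
s,c=pickle.load(open('w6.pkl','rb'));print(shift([.445,-.2045,.041],s),level(s))"
```

```text
9.35 [ 0.4456 -0.2039  0.0577] [3.083e+00 5.950e-01 1.000e-03] [-0.48  0.1   2.15 -0.    0.89  0.71] [0.87 0.64 0.14] -0.0017347717288400152
[-0.07  0.03  1.67] [ 0.1  -0.03  0.  ]
```

View pics/w6.png

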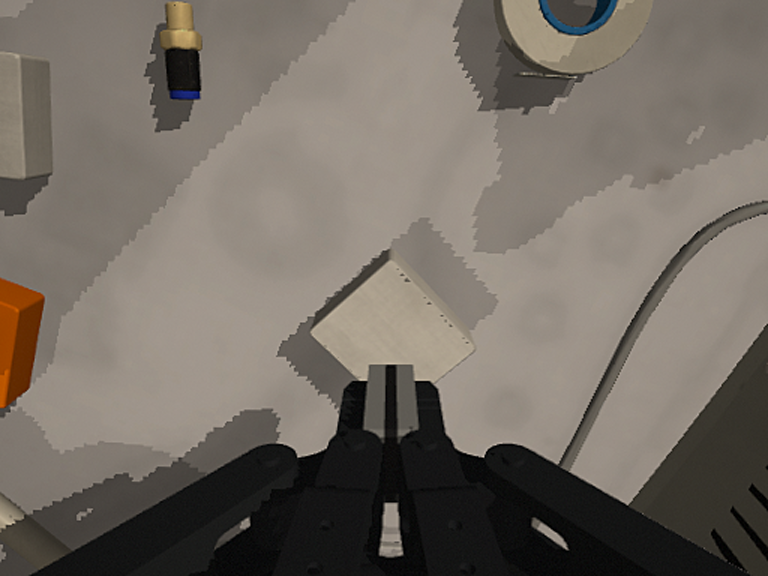

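The tips are over the block. Its visible corners are at (393,253), (311,330) and (474,347). I'll lower and hold.

```bash
python3 -c "
from h import *
s,c=pickle.load(open('w6.pkl','rb'));w=wcam(s,c)
a,b=[at(w,u/1.5-.17,v/1.5-.17,.018) for u,v in [(311,330),(474,347)]];print((a+b)/2,np.linalg.norm(a-b))"
```

```text
[ 0.44571366 -0.20416983  0.018     ] 0.06331146626378212
```

Call:
servo_tool:
  plan:
    - [[0,0,0.5,0,0,0],[0,0,1.1,0,0,0],[0,0,1.5,0,0,0],[0,0,1.7,0,0,0],[0,0,1.7,0,0,0],[0,0,1.7,0,0,0],[0,0,1.7,0,0,0]]

```text
time: 9.98
tool_pos: [0.446, -0.2044, 0.0412]
tcp_rot: [3.082, 0.594, 0.003]
wrist_force: [-0.1, -1.0, 0.6]
width: -0.002
```

Call:
servo_tool:
  plan:
    - [[0,0,0,0,0,0],[0,0,0,0,0,0],[0,0,0,0,0,0],[0,0,0,0,0,0],[0,0,0,0,0,0],[0,0,0,0,0,0],[0,0,0,0,0,0],[0,0,0,0,0,0],[0,0,0,0,0,0],[0,0,0,0,0,0],[0,0,0,0,0,0],[0,0,0,0,0,0],[0,0,0,0,0,0],[0,0,0,0,0,0],[0,0,0,0,0,0],[0,0,0,0,0,0],[0,0,0,0,0,0],[0,0,0,0,0,0],[0,0,0,0,0,0],[0,0,0,0,0,0]]

```text
time: 11.65
tool_pos: [0.446, -0.2044, 0.0412]
tcp_rot: [3.083, 0.594, 0.003]
wrist_force: [-0.4, -0.2, 0.6]
width: 0.002
```

Call:
servo_tool:
  plan:
    - [[0,0,0,0,0,0],[0,0,0,0,0,0],[0,0,0,0,0,0],[0,0,0,0,0,0],[0,0,0,0,0,0],[0,0,0,0,0,0],[0,0,0,0,0,0],[0,0,0,0,0,0],[0,0,0,0,0,0],[0,0,0,0,0,0],[0,0,0,0,0,0],[0,0,0,0,0,0],[0,0,0,0,0,0],[0,0,0,0,0,0]]

```text
time: 12.82
tool_pos: [0.446, -0.2044, 0.0412]
tcp_rot: [3.083, 0.594, 0.003]
wrist_force: [-0.3, 0.1, 0.3]
width: -0.002
```

Call:
servo_tool:
  plan:
    - [[0,0,-1,0,0,0],[0,0,-3,0,0,0],[0,0,-6,0,0,0],[0,0,-9,0,0,0],[0,0,-12,0,0,0],[0,0,-15,0,0,0],[0,0,-18,0,0,0],[0,0,-20,0,0,0],[0,0,-21,0,0,0],[0,0,-21,0,0,0],[0,0,-21,0,0,0]]

```text
time: 13.73
tool_pos: [0.4454, -0.204, 0.2511]
tcp_rot: [3.082, 0.594, 0.003]
wrist_force: [-0.5, -0.9, -0.0]
width: 0.003
```

```bash
python3 -c "
from h import *
from workcell import bot
s=bot.read_state();print(s['time'],s['tool_pos'],shift([.60,.08,.25],s),level(s))"
```

```text
13.7333 [ 0.44543531 -0.20396659  0.2511389 ] [ 24.91 -20.61   0.09] [ 0.16 -0.08  0.  ]
```

Call:
servo_tool:
  plan:
    - [[1.2,-1,0,0,0,0],[3.6,-3,0,0,0,0],[6,-5,0,0,0,0],[8.4,-7,0,0,0,0],[10.8,-9,0,0,0,0],[13.2,-11,0,0,0,0],[15.6,-13,0,0,0,0],[18,-15,0,0,0,0],[20.4,-17,0,0,0,0],[22.8,-19,0,0,0,0],[24.2,-20,0,0,0,0],[24.9,-20.6,0,0,0,0],[24.9,-20.6,0,0,0,0],[24.9,-20.6,0,0,0,0]]

```text
time: 14.9
tool_pos: [0.5991, 0.0793, 0.2496]
tcp_rot: [3.082, 0.595, -0.001]
wrist_force: [-0.9, 0.9, 0.2]
width: -0.0
```

```bash
python3 look.py w7 | head -1; python3 -c "
from h import *
s,c=pickle.load(open('w7.pkl','rb'));print(proj(wcam(s,c),[.626,.088,.051])*1.5,shift([.626,.088,.074],s),level(s))"
```

```text
14.9 [0.5991 0.0793 0.2496] [ 3.082e+00  5.950e-01 -1.000e-03] [ 0.09  0.12  1.74 -0.    1.28  1.28] [-0.93  0.86  0.18] -0.0004591290772959761
[393.51202102 199.99753856] [ 2.85  0.14 17.55] [ 0.16  0.09 -0.  ]
```

View pics/w7.png

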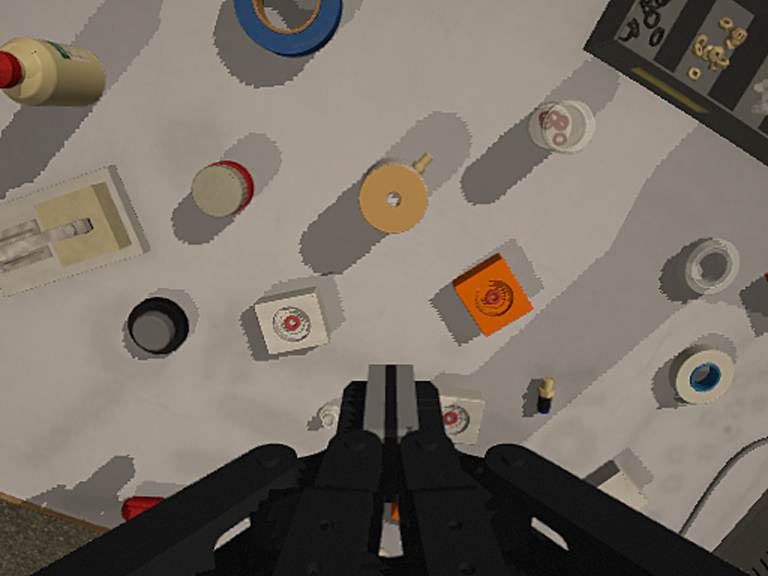

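The nest-top centre appears at (393,198), where (393.5,200) was predicted. Descending to about 24 mm above it.

Call:
servo_tool:
  plan:
    - [[0.8,0.1,1,0.2,0,0],[1.6,0.1,3,0.2,0,0],[2.4,0.1,6,0.2,0,0],[2.9,0.1,9,0.2,0,0],[2.9,0.1,12,0.2,0,0],[2.9,0.1,14,0.2,0,0],[2.9,0.1,15.5,0.2,0,0],[2.9,0.1,16.3,0.2,0,0],[2.9,0.1,16.5,0.2,0,0],[2.9,0.1,16.5,0.2,0,0],[2.9,0.1,16.5,0.2,0,0]]

```text
time: 15.87
tool_pos: [0.6275, 0.0877, 0.0862]
tcp_rot: [-3.085, -0.593, -0.002]
wrist_force: [0.0, 0.1, -0.2]
width: -0.002
```

```bash
python3 look.py w8 | head -1; python3 -c "
from h import *
s,c=pickle.load(open('w8.pkl','rb'));print(proj(wcam(s,c),[.626,.088,.051])*1.5,shift([.626,.088,.075],s),level(s))"
```

```text
15.8667 [0.6275 0.0877 0.0862] [-3.085e+00 -5.930e-01 -2.000e-03] [0.1  0.31 1.83 0.   1.   1.29] [ 0.04  0.06 -0.23] -0.0017710709916086806
[390.13361613 346.50363962] [-0.13 -0.08  1.12] [ 0.01 -0.07  0.  ]
```

View pics/w8.png

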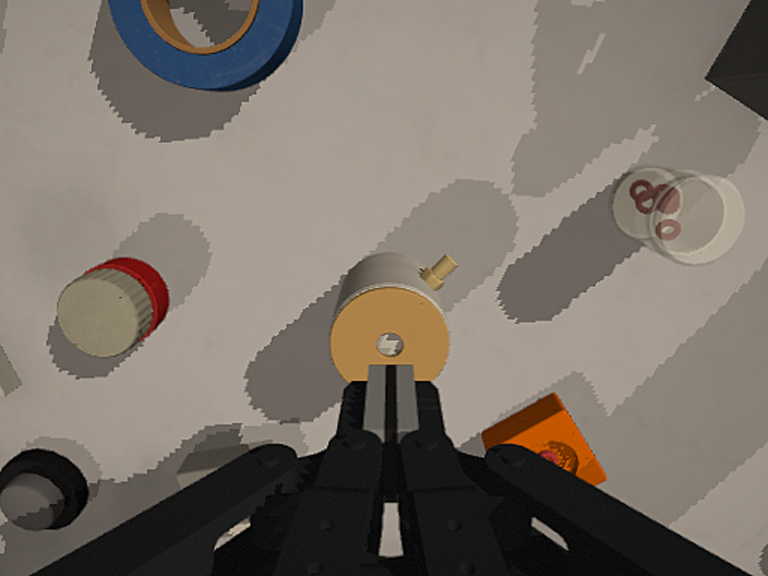

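Call:
servo_tool:
  plan:
    - [[-0.05,-0.05,0.4,0,0,0],[-0.05,-0.05,0.8,0,0,0],[-0.05,-0.05,1.1,0,0,0],[-0.05,-0.05,1.1,0,0,0],[-0.05,-0.05,1.1,0,0,0],[-0.05,-0.05,1.1,0,0,0]]

```text
time: 16.42
tool_pos: [0.627, 0.0883, 0.0756]
tcp_rot: [-3.085, -0.594, -0.003]
wrist_force: [0.2, 0.3, -0.6]
width: 0.003
```

Call:
servo_tool:
  plan:
    - [[0,0,0,0,0,0],[0,0,0,0,0,0],[0,0,0,0,0,0],[0,0,0,0,0,0],[0,0,0,0,0,0],[0,0,0,0,0,0],[0,0,0,0,0,0],[0,0,0,0,0,0],[0,0,0,0,0,0],[0,0,0,0,0,0],[0,0,0,0,0,0],[0,0,0,0,0,0],[0,0,0,0,0,0],[0,0,0,0,0,0],[0,0,0,0,0,0],[0,0,0,0,0,0],[0,0,0,0,0,0],[0,0,0,0,0,0],[0,0,0,0,0,0],[0,0,0,0,0,0]]

```text
time: 18.08
tool_pos: [0.627, 0.0882, 0.0756]
tcp_rot: [-3.085, -0.594, -0.003]
wrist_force: [0.1, 0.4, -0.2]
width: -0.003
```

Call:
servo_tool:
  plan:
    - [[0,0,0,0,0,0],[0,0,0,0,0,0],[0,0,0,0,0,0],[0,0,0,0,0,0],[0,0,0,0,0,0],[0,0,0,0,0,0],[0,0,0,0,0,0],[0,0,0,0,0,0],[0,0,0,0,0,0],[0,0,0,0,0,0],[0,0,0,0,0,0],[0,0,0,0,0,0],[0,0,0,0,0,0],[0,0,0,0,0,0]]

```text
time: 19.25
tool_pos: [0.6271, 0.0882, 0.0755]
tcp_rot: [-3.085, -0.594, -0.003]
wrist_force: [-0.4, -0.0, 1.0]
width: 0.002
```

Call:
servo_tool:
  plan:
    - [[0,0,-1,0,0,0],[0,0,-3,0,0,0],[0,0,-6,0,0,0],[0,0,-9,0,0,0],[0,0,-12,0,0,0],[0,0,-15,0,0,0],[0,0,-18,0,0,0],[0,0,-20,0,0,0],[0,0,-21.5,0,0,0],[0,0,-22,0,0,0],[0,0,-22,0,0,0],[0,0,-22,0,0,0],[0,0,-22,0,0,0]]

```text
time: 20.33
tool_pos: [0.6258, 0.0881, 0.2938]
tcp_rot: [-3.085, -0.594, 0.002]
wrist_force: [0.6, 0.3, 0.1]
width: -0.001
```

```bash
python3 look.py w9 | head -1
```

```text
20.3333 [0.6258 0.0881 0.2938] [-3.085e+00 -5.940e-01  2.000e-03] [0.1  0.15 1.62 0.   1.37 1.29] [0.58 0.29 0.08] -0.0005950055487792216
```

View pics/w9.png

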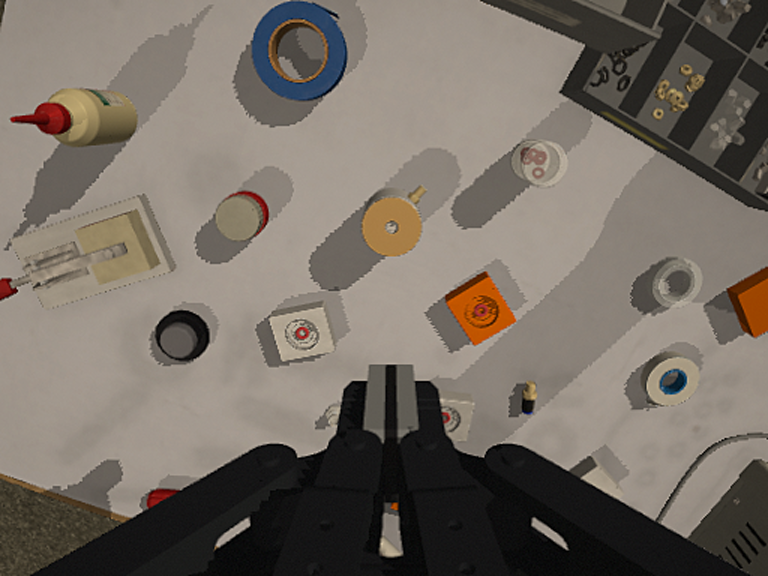

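The nest (392,226), the blocks and the button (182,335) are undisturbed, and the hand is at 29 cm. Handing in.

```bash
python3 -c "
from workcell import finish_job
print(finish_job())"
```

```text
the job is handed in; nothing more can be done
None
```

The job is done as asked and handed in, with the robot's clock at about 20 s of the 51 s allowed; no verdict was reported.

1. **Call button:** I pressed it until it stopped. The fingertips reached z = 15.9 mm, about 6 mm of travel, and the force rose to 12.5 N with no further movement. After release, the wrist picture showed the button up again.
2. **Upside-down block:** I pointed straight down with closed fingertips, about 23 mm above its upper face, for about 2.8 s. The tips were within about 1 mm of its measured middle.
3. **Nest cylinder:** I pointed about 25 mm above the middle of its top for about 2.8 s. The tips were about 1 mm from the measured centre.
4. **Finish:** The hand was raised to 29 cm above the table. The last picture showed nothing visibly moved, and the wrist force was about zero.

I crossed the table at 25 cm or higher, so the fingertips never came low over the other two blocks. The top and wrist cameras agreed within about 2 mm on all three points, and no check failed.

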